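# Uncover and press the sunken reset key

### The arm

A 6-joint arm with a two-finger parallel gripper is mounted at the origin on the work surface. World frame = base frame: x ahead of the robot, y to its left, z up, the work surface at z = 0. Lengths are in m, angles in rad, forces in N, time in s.
With the tool pointing down it reaches from about 0.275 to 1 m from the base axis. Payload 8.4 kg.
Tool frame: the origin (TCP) lies on the centre line of the jaws, within the pads' length; the fingertips stand 17 mm ahead of it and the grasp point (between the pads) lies 2 mm behind it (bot.tcp_to_tips is the y of the fingertips in the tool frame, in m); y points along the fingers, z is the direction in which the jaws open and shut, and the axes are right-handed (so a half turn about y gives the same grasp; the last joint's range is limited). The gripper opens to 85 mm and grips with 20 to 120 N. Pads are 22 mm wide; open, the fingers measure 114 mm over their backs; the gripper's body (76 mm by 85 mm) begins 54 mm behind the grasp point. The pads swing forward as they close: fully open they stand 13 mm farther back than shut.
Start: joints at [-1.179, 0.353, 1.633, -0, 1.155, -0.002], TCP at [0.24, -0.577, 0.211] pointing down, gripper open.
Joint ranges: [-2.63, 2.63], [-0.92, 2.1], [0.06, 2.66], [-1.3, 4.44], [0, 2.69], [-3.02, 3.02]. Speed limits (rad/s): [2.22, 2.22, 2.79, 3.14, 3.14, 3.14].

### API

Orientations are given as a unit quaternion [x, y, z, w].
In Python, from workcell import bot, hand, kinematics, get_obs, vision, hand_in gives the robot as it stands. The module is installed in compiled form; this text tells all that it offers. Calls block until the motion is done:
- bot.reach(position, orientation): joint-space move of the TCP to a pose.
- bot.servo_line(position, ori=None, velocity=0.15): straight line of the TCP; ori=None keeps the orientation; velocity is the mean speed in m/s.
- bot.goto_joints(angles): joint-space move.
- hand.move_gripper(opening, strength=None): finger opening in m; strength is the grip in N (None keeps the last); returns when the fingers have stopped.
- bot.dwell(seconds).
- kinematics.solve_ik(position, orientation): joint angles nearest the present ones, or None.
- get_obs(): the state.
- vision.read_camera(name): name is "scene" or "top" or "wrist"; returns a dict with "frame" (480x640x3 uint8, red, green, blue), "intrinsics" (3x3 intrinsics, pixels), "dist" ([k1, k2, p1, p2, k3] as OpenCV has them; the pictures are not rectified), "view" (4x4, takes a point from world to camera coordinates). Camera axes: x right, y down, z forward; pixel columns grow to the right and rows downward; lengths in m; the calibration is good to about 2 mm. A picture is of the moment at which its call begins. There is no depth.
A pose or a line that the arm cannot do raises bot.IKError and nothing moves.
- hand_in(): hands the job in, once; it reports no verdict.
The state is a dict: "time_s": time; "joint_pos": joint angles; "joint_vel": joint speeds; "joint_efforts": joint torques, N m; "position": TCP position; "orientation": TCP orientation; "wrist_force": force on the tool from outside, world axes, zero at the start; "ft_torque": the same for the moment, N m; "gripper_width": finger opening in m.
Only numpy, scipy, OpenCV 4.12 (cv2) and the standard library are available. Lean on these libraries where they do the work, as an engineer would, in place of code of your own. Each camera call takes 0.05 s, during which the arm holds its last target.

### The job

A glaze test tile has been left lying over the well of the sunken blue reset key, on the blue-trimmed turntable control box. Without lifting it, push the tile along the box towards the box's raised stop until the well is fully uncovered, leaving the tile flat on the box; then reach a fingertip down into the well, press the blue key all the way down, hold it there for about a second, and withdraw so that it springs back. Do not press the red key, and leave everything else where it is.

Things in the scene. Friction and masses are not known exactly. Their poses are not given: they have to be found in the camera images.
- blue_box: white control box with blue trim, fixed to the bench, 120 (its x) x 190 (its y) x 45 mm high; origin at the centre of its underside, z up. Flat top 45 mm above its origin. A round well 48 mm across, open at the top, is centred at its (0, -50) mm. A blue raised stop, 10 mm wide and 8 mm high, runs along the whole +y end of the top (its inner face at y = +85 mm); the other three edges are open
- blue_well (a point): centre of the mouth of the blue box's well, level with the box top; axes as the box's. The blue key, a disc 38 mm across that fills most of the well, lies with its flat top 14 mm below this point when released and 20 mm below when fully pressed
- blue_key (a joint): blue key: 0 released, 0.006 m fully down; a spring pushes it back, 1.5 N at the start of its travel and 5 N at the bottom
- tile_mid (a point): centre (half-way up) of the loose square terracotta tile with white glaze stripes, 76 x 76 x 10 mm, about 0.11 kg; its x and y axes along its sides. It lies flat on the blue box, over the well, within about 8 mm of the well's centre and turned up to 0.2 rad from the box. It slides easily; it does not tip into the well
- red_box: the same kind of box with red trim and red stop, fixed; origin and axes as for the blue box; its well with the red key is open. Either box may be on the left
- red_key (a joint): red key: 0 released, 0.006 m fully down; must not be pressed
- dish: small green paint bowl, 56 mm across, 18 mm high, standing on the red box; bystander; origin at the centre of its underside
- mug: white mug with handle, 80 mm across, 90 mm high; bystander; origin at the centre of its underside
- sponge: yellow sponge block 70 x 50 x 30 mm; bystander; origin at the centre of its underside
- ink: small blue ink bottle with white cap, 32 mm across, 75 mm high; bystander; origin at the centre of its underside
- brush: thin paint brush, about 180 mm long and 9 mm wide, lying on the bench; bystander
- palette: white three-well palette 150 x 70 x 18 mm; bystander; origin at the centre of its underside
There are look-alikes about, which are no part of the job. Of the things that look like the part that bears tile_mid, the smallest one is meant.

How it is judged:
By the outcome, as a careful person would: the job done as asked, in the order asked, and still so for the second after the job is handed in, with the robot touching nothing.
It also fails if it takes over 48 s, if anything falls off the work surface, if the arm or the gripper's body presses on something with over 40 N, if the wrist force passes 120 N, or if a joint passes its speed limit or range.

## Working session

There is one attempt and no reset: what is moved stays moved. The work goes in short steps, each a Python script; the robot and the scene stay as the last script left them, time stands still between calls to the robot, and variables do not carry over. Pictures are saved under pics/ and viewed, and the job is handed in when it is done.

```bash
mkdir -p pics
python3 - <<'E'
from workcell import bot, hand, kinematics, get_obs, vision
import cv2,numpy as np,pickle
d={}
for n in ("scene","top","wrist"):
    r=vision.read_camera(n); d[n]=r
    cv2.imwrite(f"pics/{n}0.png",r["frame"][:,:,::-1])
    print(n,r["intrinsics"],r["dist"],np.round(r["view"],3))
pickle.dump(d,open("d0.pkl","wb"))
o=get_obs();print(o); print(bot.tcp_to_tips)
E
```

```text
scene [[493.79454469   0.         319.70299317]
 [  0.         493.79454469 232.19211733]
 [  0.           0.           1.        ]] [-0.10230022  0.          0.          0.          0.        ] [[ 0.531  0.847 -0.015 -0.284]
 [ 0.683 -0.439 -0.584 -0.35 ]
 [-0.501  0.3   -0.812  1.415]
 [ 0.     0.     0.     1.   ]]
top [[513.50579103   0.         315.10872006]
 [  0.         513.50579103 250.50986343]
 [  0.           0.           1.        ]] [-0.03547664  0.          0.          0.          0.        ] [[ 0.028 -1.    -0.01  -0.01 ]
 [-0.995 -0.027 -0.099  0.563]
 [ 0.099  0.012 -0.995  1.412]
 [ 0.     0.     0.     1.   ]]
wrist [[342.39544      0.         316.28529714]
 [  0.         342.39544    239.48708297]
 [  0.           0.           1.        ]] [0.00116294 0.         0.         0.         0.        ] [[ 0.383 -0.924 -0.002 -0.625]
 [-0.884 -0.367  0.29  -0.038]
 [-0.268 -0.109 -0.957  0.38 ]
 [ 0.     0.     0.     1.   ]]
{'time_s': 0.15, 'joint_pos': array([-1.17939925e+00,  3.53540353e-01,  1.63391480e+00,  1.96535854e-05,
        1.15521261e+00, -2.41141056e-03]), 'joint_vel': array([-0.00095703, -0.00225057, -0.00281626, -0.00154445, -0.00062906,
        0.00050666]), 'joint_efforts': array([ 4.76536127e-05, -6.05639362e+01, -3.42338955e+01, -6.84617657e-05,
        6.14214863e-03, -2.13976634e-06]), 'position': array([ 0.23967807, -0.57682252,  0.21082287]), 'orientation': array([-0.13839882,  0.69381791, -0.69306957,  0.13826436]), 'wrist_force': array([-0.70430244,  0.94975067, -0.11447179]), 'ft_torque': array([-0.02680136,  0.01043724, -0.02467813]), 'gripper_width': 0.08578234292408234}
0.017
```

View pics/scene0.png

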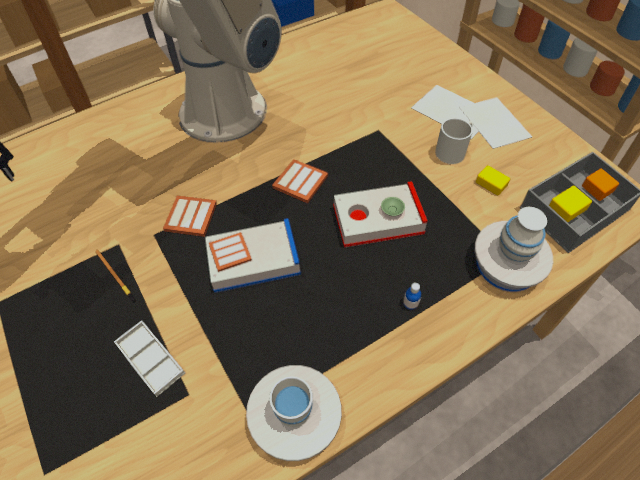

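View pics/top0.png

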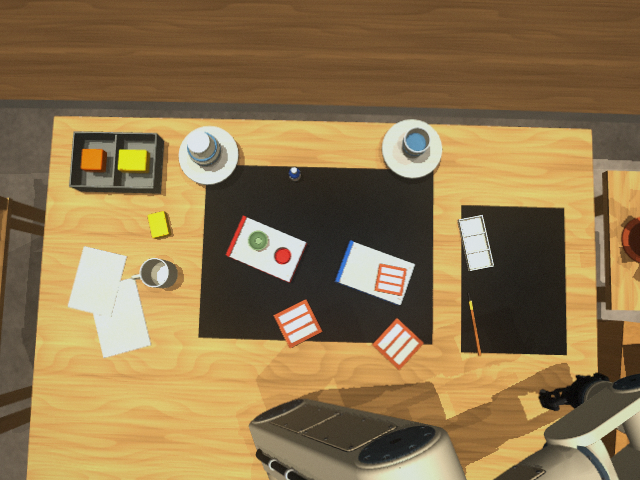

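The scene view shows the blue box at about (252,255), with the tile on it at (230,250) and the blue stop on its right. In the top view the box is at about (375,272), the tile at (390,279) and the stop at (346,262). The red box is at (266,249), and two larger look-alike tiles lie on the bench. I'll zoom in to get the corners.

Run:
```python
import cv2,pickle
d=pickle.load(open("d0.pkl","rb"))
a=d["top"]["frame"][225:315,325:425,::-1]; cv2.imwrite("pics/topz.png",cv2.resize(a,None,fx=6.5,fy=6.5,interpolation=cv2.INTER_CUBIC))
a=d["scene"]["frame"][210:300,195:310,::-1]; cv2.imwrite("pics/scz.png",cv2.resize(a,None,fx=6.5,fy=6.5,interpolation=cv2.INTER_CUBIC))
```

```text
(no output)
```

View pics/topz.png

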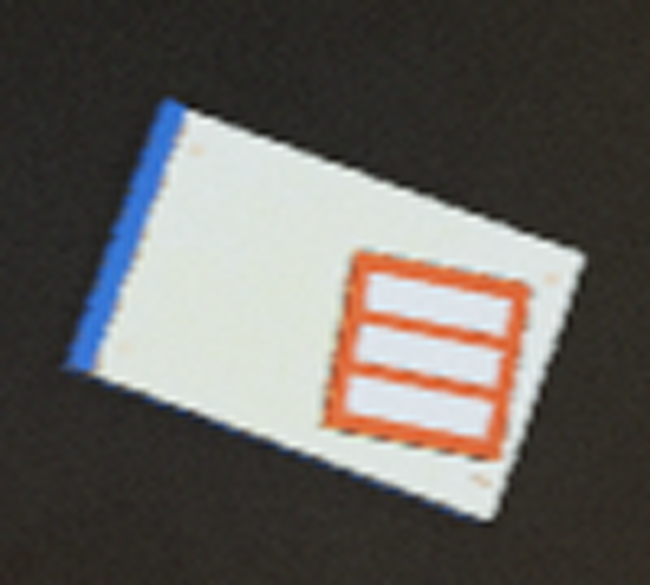

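View pics/scz.png

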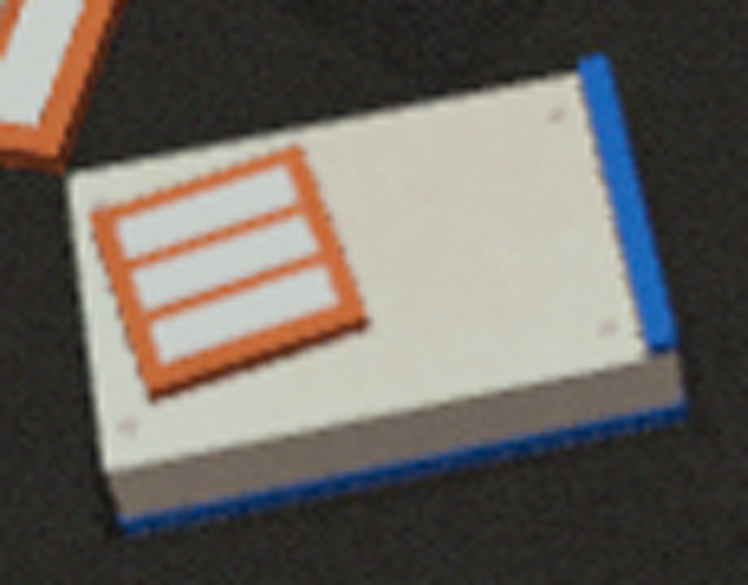

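```bash
cat > h.py <<'E'
import cv2,numpy as np
from scipy.optimize import least_squares
def proj(cam,P):
    V=np.asarray(cam["view"],float); rv,_=cv2.Rodrigues(V[:3,:3])
    return cv2.projectPoints(np.asarray(P,float).reshape(-1,1,3),rv,V[:3,3],cam["intrinsics"],np.asarray(cam["dist"],float))[0].reshape(-1,2)
def place(p,L):
    c,s=np.cos(p[2]),np.sin(p[2]); L=np.asarray(L,float)
    return np.c_[p[0]+c*L[:,0]-s*L[:,1],p[1]+s*L[:,0]+c*L[:,1],L[:,2]]
def fit(obs,p0): # obs: list of (cam, local pts, pix)
    f=lambda p:np.concatenate([(proj(c,place(p,L))-px).ravel() for c,L,px in obs])
    r=least_squares(f,p0,loss="soft_l1"); return r.x,f(r.x)
E
cat > fit0.py <<'E'
from h import *
import pickle
d=pickle.load(open("d0.pkl","rb")); T,S=d["top"],d["scene"]
tz=lambda a:(np.array(a)+.5)/6.5-.5+[325,225]
sz=lambda a:(np.array(a)+.5)/6.5-.5+[195,210]
m=1e-3
bT=(T,np.array([[60,-95,45],[-60,-95,45],[60,95,53],[-60,95,53]])*m,tz([[585,255],[492,520],[165,98],[65,368]]))
bS=(S,np.array([[-60,-95,45],[60,-95,45],[-60,95,53],[60,95,53],[60,-95,0],[60,95,0]])*m,sz([[70,175],[107,470],[606,57],[678,347],[125,528],[687,412]]))
t=np.array([[38,38,55],[38,-38,55],[-38,-38,55],[-38,38,55]])*m
tT=(T,t,tz([[355,250],[530,287],[500,458],[322,425]]))
tS=(S,t,sz([[365,315],[152,382],[92,213],[298,148]]))
for nm,(a,b),p0 in(("box",(bT,bS),[.5,-.1,-.3]),("tile",(tT,tS),[.5,-.15,-.2])):
    for o in([a],[b],[a,b]):
        x,r=fit(o,p0);print(nm,np.round(x,4),np.round(r,1))
    if nm=="box":B=x
    else:
        dd=x[:2]-B[:2];c,s=np.cos(B[2]),np.sin(B[2]);print("rel",c*dd[0]+s*dd[1],-s*dd[0]+c*dd[1],x[2]-B[2])
E
python3 fit0.py
```

```text
box [ 0.5057 -0.161  -0.3224] [-0.2 -0.1 -0.1  0.2 -0.1  0.3  0.5 -0.3]
box [ 0.5048 -0.1587 -0.3327] [-0.  -0.2 -0.4 -0.3  0.3 -0.3 -0.1 -1.2  0.9  1.1 -0.3  1.6]
box [ 0.5053 -0.1595 -0.329 ] [-0.6  0.3 -0.9  0.5 -0.5  0.3 -0.1 -0.5 -0.4  0.2 -0.5  0.1 -0.  -0.
 -0.3 -1.   0.8  1.6 -0.5  1.7]
tile [ 0.4876 -0.2025 -0.1672] [-0.1 -0.2  0.3 -0.5 -0.1  0.5 -0.1  0.2]
tile [ 0.4868 -0.2005 -0.1725] [ 0.7 -0.1 -0.7  1.2 -0.6 -0.1  0.7 -1. ]
tile [ 0.4873 -0.2015 -0.1703] [-0.4 -0.1 -0.1 -0.4 -0.5  0.6 -0.5  0.2  0.4  0.2 -1.   1.6 -0.9  0.3
  0.3 -0.7]
rel -0.003453405422898485 -0.04562858686282169 0.15872873737928142
```

```bash
cat >> h.py <<'E'
from scipy.spatial.transform import Rotation
B=np.array([.5053,-.1598,-.3265])
def w(x,y,z): return place(B,[[x/1e3,y/1e3,z/1e3]])[0]
def ori(sgn):
    y=np.array([0,0,-1.]); z=sgn*np.array([np.cos(B[2]),np.sin(B[2]),0]); x=np.cross(y,z)
    return Rotation.from_matrix(np.c_[x,y,z]).as_quat()
E
python3 - <<'E'
from h import *
from workcell import *
for s in(1,-1):
    print(s,np.round(kinematics.solve_ik(w(-3.5,-118,150),ori(s)),3))
q=min((kinematics.solve_ik(w(-3.5,-118,150),ori(s)) for s in(1,-1)),key=lambda q:abs(q[5]))
s=[s for s in(1,-1) if np.allclose(kinematics.solve_ik(w(-3.5,-118,150),ori(s)),q,atol=1e-3)][0]
open("s.txt","w").write(str(s)); print(s,w(-3.5,-118,150))
hand.move_gripper(0.0,20)
bot.reach(w(-3.5,-118,150),ori(s))
bot.servo_line(w(-3.5,-118,70+17),velocity=.1)
o=get_obs();print(o["time_s"],o["position"],o["wrist_force"],o["gripper_width"])
for n in("scene","wrist"):
    r=vision.read_camera(n);cv2.imwrite(f"pics/{n}1.png",r["frame"][:,:,::-1])
    if n=="scene":
        p=o["position"]-[0,0,.017];print(proj(r,[p]))
        cv2.imwrite("pics/sc1z.png",cv2.resize(r["frame"][150:300,150:330,::-1],None,fx=4,fy=4,interpolation=cv2.INTER_CUBIC))
E
```

```text
1 [-0.53   0.288  1.88  -0.     0.974 -0.204]
-1 [-0.53   0.288  1.88  -0.     0.974  2.938]
1 [ 0.46413877 -0.27044359  0.15      ]
3.1333 [ 0.46440194 -0.27075302  0.08730488] [-0.42275715  0.33216463 -0.75266173] 0.0004208129417764201
[[194.21053482 253.38169788]]
```

View pics/sc1z.png

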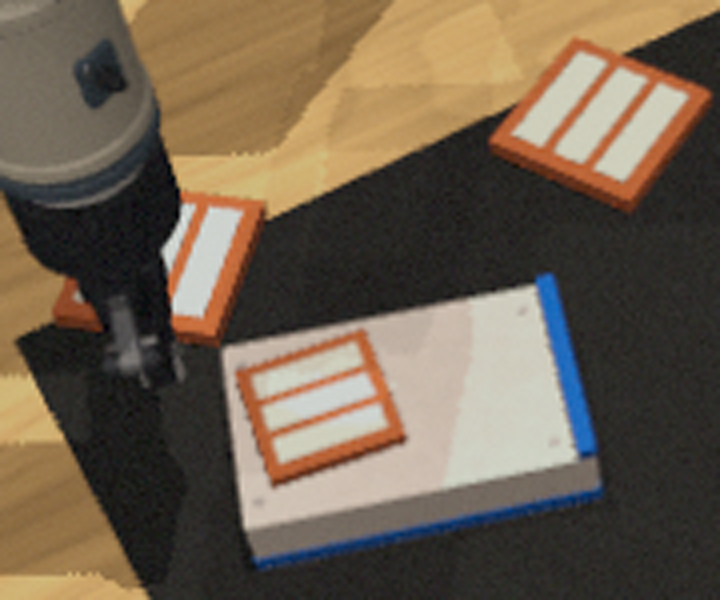

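View pics/wrist1.png

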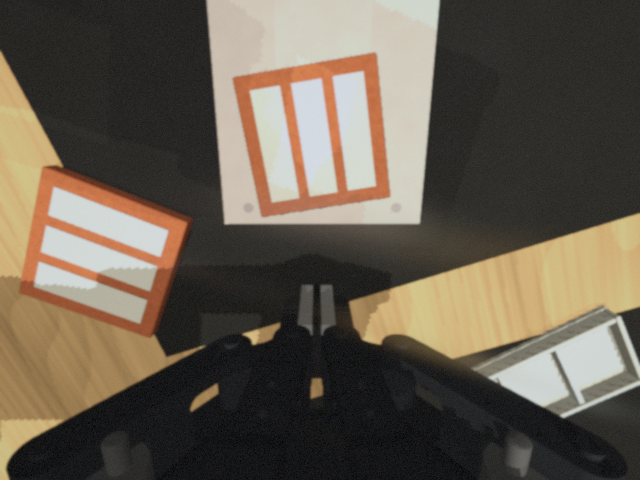

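Run:
```python
from h import *
from workcell import *
o=get_obs();r=vision.read_camera("wrist");q=vision.read_camera("scene")
cv2.imwrite("pics/w1z.png",cv2.resize(r["frame"][250:370,240:400,::-1],None,fx=5,fy=5,interpolation=cv2.INTER_CUBIC))
a=q["frame"][220:270,170:220,::-1]
a=np.clip(a.astype(float)*3,0,255).astype(np.uint8)
cv2.imwrite("pics/s1zz.png",cv2.resize(a,None,fx=12,fy=12,interpolation=cv2.INTER_CUBIC))
for dz in(-5,0,5,9,17):
  for dy in (-11,11):
    c,s=np.cos(B[2]),np.sin(B[2])
    p=o["position"]+[-s*dy*1e-3,c*dy*1e-3,-dz*1e-3];print(dz,dy,proj(r,[p]).round(),(proj(r,[p])-[240,250]).round()*5,((proj(q,[p])-[170,220])*12).round())
```

```text
-5 -11 [[317. 307.]] [[385. 285.]] [[200. 344.]]
-5 11 [[317. 267.]] [[385.  85.]] [[325. 319.]]
0 -11 [[317. 302.]] [[385. 260.]] [[207. 360.]]
0 11 [[317. 263.]] [[385.  65.]] [[331. 335.]]
5 -11 [[317. 298.]] [[385. 240.]] [[213. 375.]]
5 11 [[317. 260.]] [[385.  50.]] [[337. 351.]]
9 -11 [[317. 295.]] [[385. 225.]] [[219. 388.]]
9 11 [[317. 257.]] [[385.  35.]] [[342. 363.]]
17 -11 [[317. 289.]] [[385. 195.]] [[229. 413.]]
17 11 [[317. 252.]] [[385.  10.]] [[352. 388.]]
```

View pics/w1z.png

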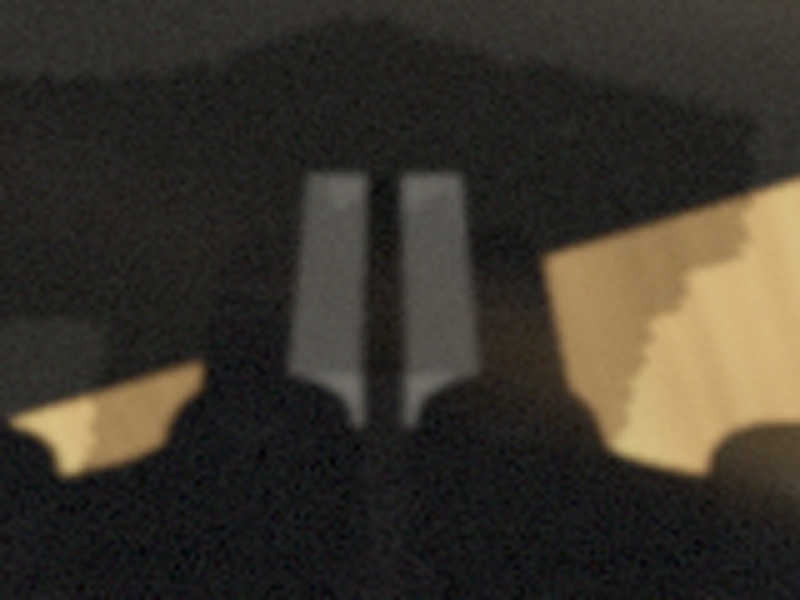

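View pics/s1zz.png

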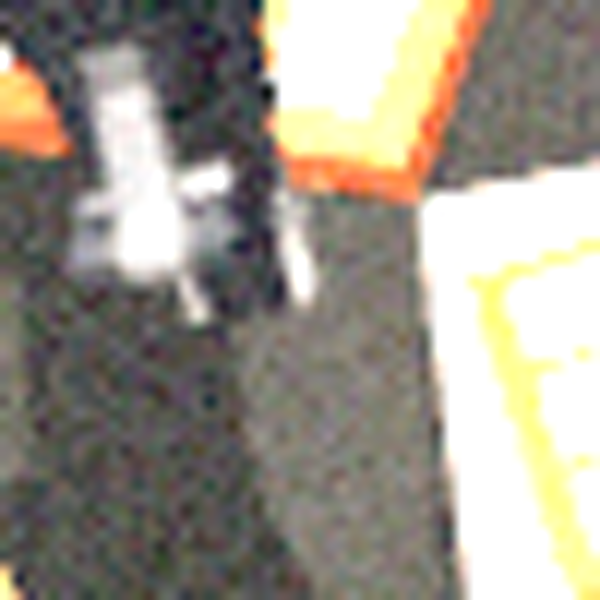

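Run:
```python
import cv2,numpy as np
a=cv2.imread("pics/wrist1.png")[180:370,220:420].astype(float)
a=cv2.GaussianBlur(a,(0,0),.7)
a=np.clip((a-5)*4.5,0,255).astype(np.uint8)
b=cv2.imread("pics/scene1.png")[215:265,165:225].astype(float); b=cv2.GaussianBlur(b,(0,0),.6);b=np.clip(b*5,0,255).astype(np.uint8)
cv2.imwrite("pics/w1e.png",cv2.resize(a,None,fx=3.1,fy=3.1,interpolation=cv2.INTER_CUBIC))
cv2.imwrite("pics/s1e.png",cv2.resize(b,None,fx=10,fy=10,interpolation=cv2.INTER_CUBIC))
```

```text
(no output)
```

View pics/w1e.png

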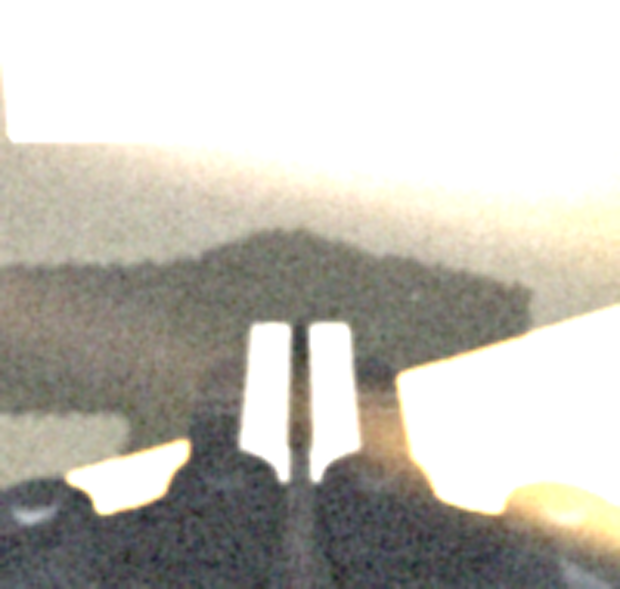

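View pics/s1e.png

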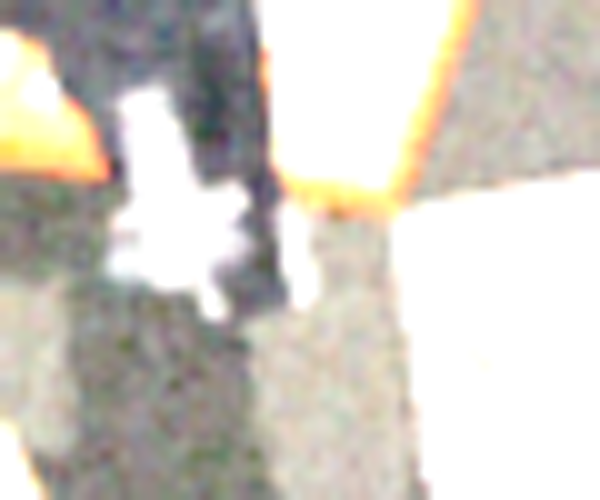

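Run:
```python
from h import *
from workcell import *
o=get_obs();r=vision.read_camera("wrist");q=vision.read_camera("scene")
from scipy.optimize import least_squares
for a,b in(((326.5,284),(195.2,245.5)),((333.5,284),(196.5,245.5))):
    f=lambda p:np.r_[proj(r,[p])[0]-a,proj(q,[p])[0]-b]
    s=least_squares(f,o["position"]); d=s.x-o["position"]
    c,sn=np.cos(B[2]),np.sin(B[2])
    print("rel TCP in box axes mm",1e3*(c*d[0]+sn*d[1]),1e3*(-sn*d[0]+c*d[1]),1e3*d[2],s.fun.round(1))
    print(np.linalg.inv(r["view"])[:3,3]-o["position"])
```

```text
rel TCP in box axes mm 4.421682622238949 7.421650853574 17.501919935638906 [ 0.1 -0.2 -0.9 -0.3]
[0.02306684 0.0688921  0.16284188]
rel TCP in box axes mm 7.435496955581015 9.434926461143831 21.83888275850787 [ 0.1 -0.3 -1.6 -0.5]
[0.02306684 0.0688921  0.16284188]
```

Against the dark mat, the visible fingertips seem higher than the stated geometry gives. I'll measure this by moving over the bare white part of the box and doing a gentle touch.

Run:
```python
from h import *
from workcell import *
s=1
bot.servo_line(w(-3.5,-118,110),velocity=.15)
bot.servo_line(w(0,40,110),velocity=.2)
bot.servo_line(w(0,40,72),velocity=.1)
o=get_obs();print(o["time_s"],o["position"],o["wrist_force"])
r=vision.read_camera("wrist");q=vision.read_camera("scene")
cv2.imwrite("pics/w2.png",r["frame"][:,:,::-1])
cv2.imwrite("pics/s2.png",cv2.resize(q["frame"][190:300,190:320,::-1],None,fx=6,fy=5.4,interpolation=cv2.INTER_CUBIC))
```

```text
5.2083 [ 0.51797179 -0.12230405  0.07191022] [-0.23724726 -0.5156107  -0.92838387]
```

View pics/w2.png

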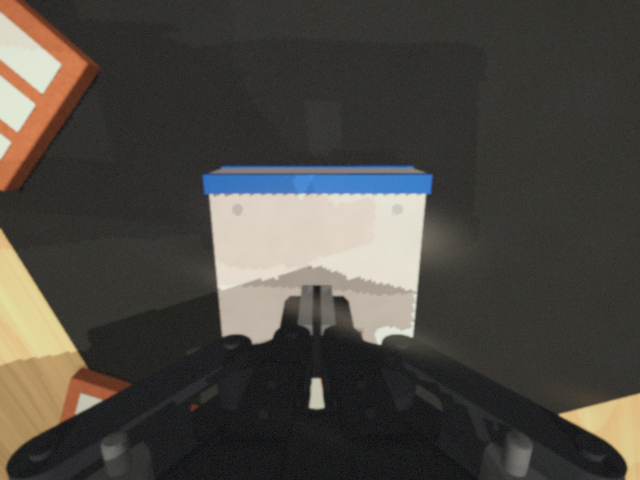

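View pics/s2.png

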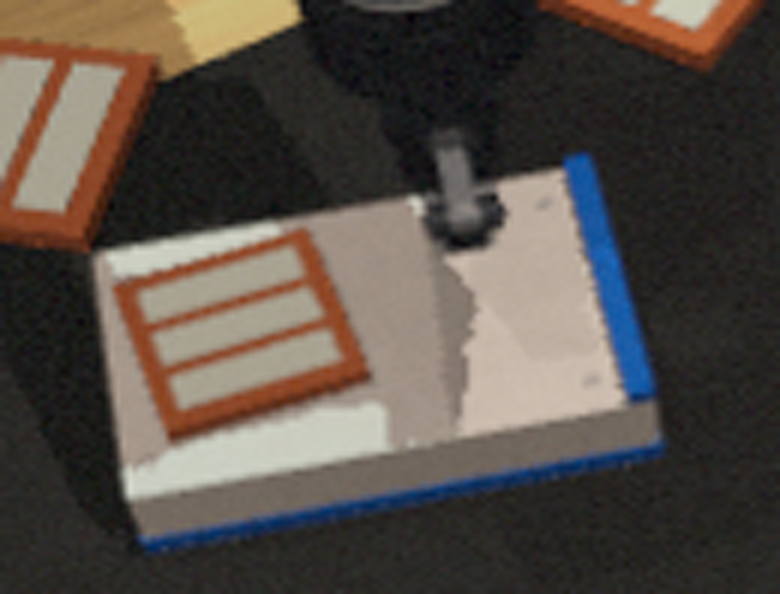

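In the scene view the tip is at about (267,235), dark against the white box and still clear of it. Next is the step-down touch.

Run:
```python
from h import *
from workcell import *
q=vision.read_camera("scene")
p=get_obs()["position"];print([ (dz,proj(q,[p+[0,0,dz]])[0].round(1).tolist()) for dz in(-.017,0,.015)])
f0=get_obs()["wrist_force"][2]; z=70
while z>30:
    bot.servo_line(w(0,40,z),velocity=.04)
    o=get_obs(); f=o["wrist_force"][2]-f0
    if f>2: break
    z-=1
print(z,o["position"],f,o["time_s"])
q=vision.read_camera("scene")
cv2.imwrite("pics/s3.png",cv2.resize(q["frame"][190:300,190:320,::-1],None,fx=6,fy=5.4,interpolation=cv2.INTER_CUBIC))
bot.servo_line(w(0,40,z+8),velocity=.1)
```

```text
[(-0.017, [268.1, 243.9]), (0, [267.3, 239.5]), (0.015, [266.6, 235.4])]
30 [ 0.51808129 -0.12190012  0.03093074] 0.0726541707703828 15.3583
```

View pics/s3.png

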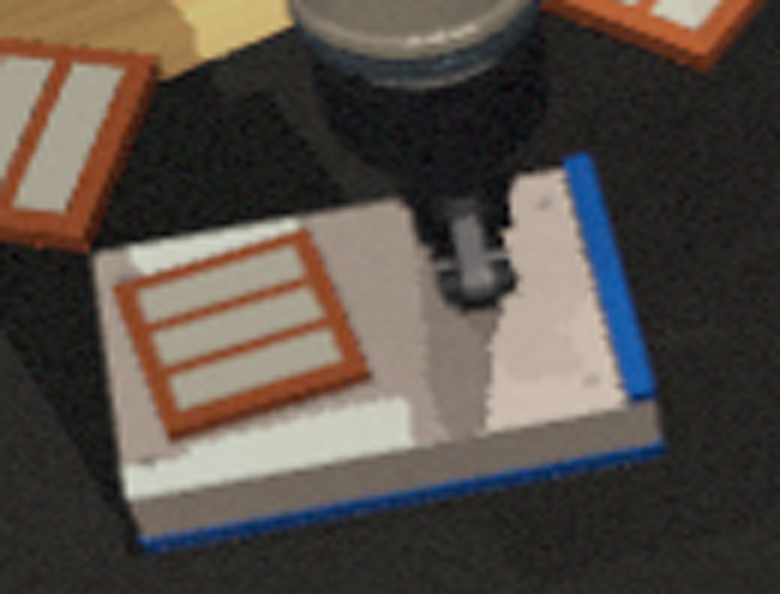

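There was no contact with the TCP at z = 31 mm, so the real tips sit well behind the stated 17 mm. That agrees with the triangulation, which put them about 17 mm behind the TCP. I'll continue the touch from here.

Run:
```python
from h import *
from workcell import *
f0=get_obs()["wrist_force"][2]
bot.servo_line(w(0,40,30.5),velocity=.1); z=30
while z>12:
    bot.servo_line(w(0,40,z),velocity=.05)
    o=get_obs(); f=o["wrist_force"][2]-f0
    if f>2: break
    z-=1
print(z,o["position"],f,o["wrist_force"],o["time_s"])
```

```text
25 [ 0.51824846 -0.12193829  0.02519039] 4.198851180627548 [-0.77392469 -0.13320401  3.86702368] 17.4083
```

Contact came at TCP z ≈ 25.3 mm, so the tips are about 19.5 mm behind the TCP. I'll use that measured offset for the push.

Run:
```python
from h import *
from workcell import *
bot.servo_line(w(0,40,52),velocity=.15)
bot.servo_line(w(-3.5,-118,52),velocity=.2)
bot.servo_line(w(-3.5,-118,30),velocity=.1)
bot.servo_line(w(-3.5,-50,30),velocity=.07)
o=get_obs();print(o["time_s"],o["position"],o["wrist_force"])
q=vision.read_camera("scene")
cv2.imwrite("pics/s4.png",cv2.resize(q["frame"][190:300,190:320,::-1],None,fx=6,fy=5.4,interpolation=cv2.INTER_CUBIC))
```

```text
20.175 [ 0.48588967 -0.20618694  0.02997128] [ 0.05447165  0.52471642 -0.28538702]
```

View pics/s4.png

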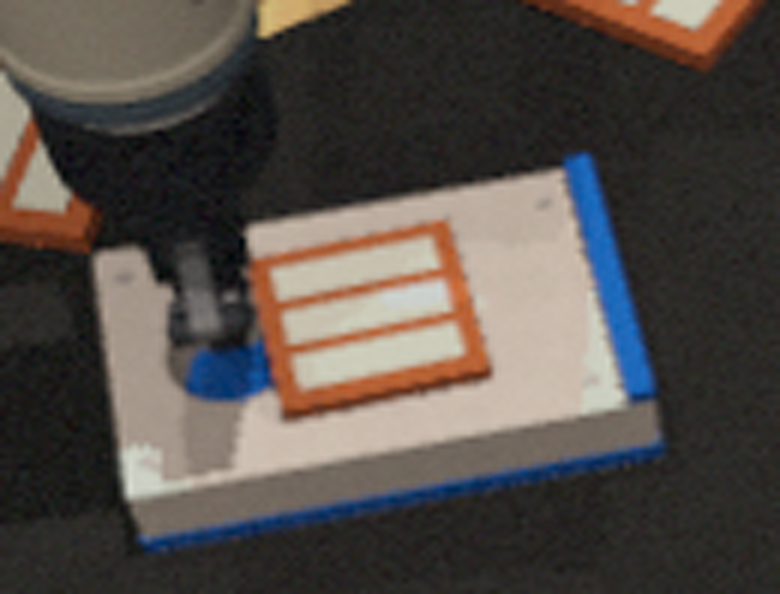

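The tile is flat, nearly square to the box, and about half off the well. I'll finish the push, back off and check.

Run:
```python
from h import *
from workcell import *
import pickle
bot.servo_line(w(-3.5,-10,30),velocity=.05)
bot.servo_line(w(-3.5,-25,30),velocity=.08)
bot.servo_line(w(-3.5,-70,60),velocity=.2)
bot.servo_line(w(-3.5,-170,90),velocity=.25)
o=get_obs();print(o["time_s"],o["position"],o["wrist_force"])
d={n:vision.read_camera(n) for n in("scene","top","wrist")}
pickle.dump(d,open("d5.pkl","wb"))
a=np.hstack([cv2.resize(d["scene"]["frame"][205:300,195:305],(400,346),interpolation=cv2.INTER_CUBIC),cv2.resize(d["top"]["frame"][225:312,325:425],(400,346),interpolation=cv2.INTER_CUBIC)])
cv2.imwrite("pics/s5.png",a[:,:,::-1]);cv2.imwrite("pics/w5.png",d["wrist"]["frame"][:,:,::-1])
```

```text
22.5 [ 0.44710151 -0.31895937  0.08930334] [ 0.22174437  0.96208942 -0.73602295]
```

View pics/s5.png

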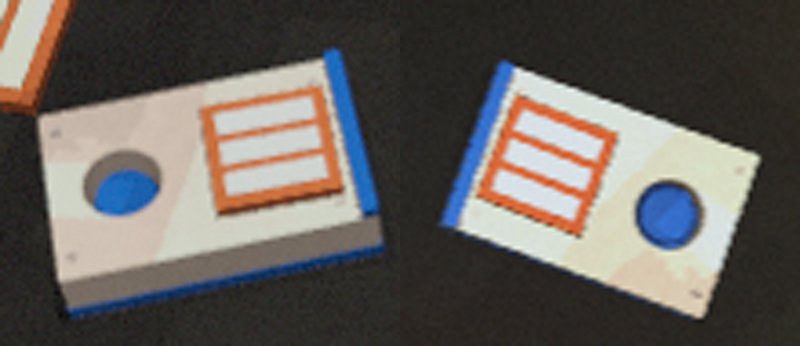

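View pics/w5.png

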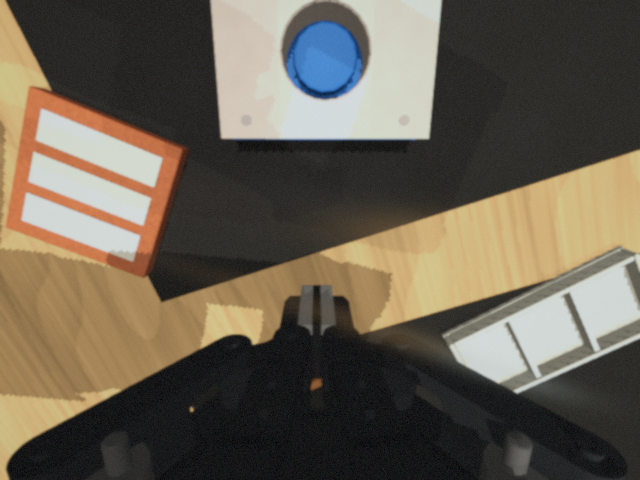

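The well is fully uncovered (top view ~(392,279)) with the tile flat short of the stop. I'll check the well centre, then press with force feedback.

Run:
```python
from h import *
import pickle
d=pickle.load(open("d5.pkl","rb"))
t=np.linspace(0,2*np.pi,60);ring=np.array([w(24*np.cos(a),-50+24*np.sin(a),45) for a in t])
out=[]
for n,(y0,y1,x0,x1) in dict(top=(225,312,325,425),scene=(205,300,195,305),wrist=(0,170,190,460)).items():
    k=4 if n!="wrist" else 2
    im=cv2.resize(d[n]["frame"][y0:y1,x0:x1,::-1],None,fx=k,fy=k,interpolation=cv2.INTER_CUBIC)
    p=((proj(d[n],ring)-[x0,y0]+.5)*k).astype(int)
    cv2.polylines(im,[p.reshape(-1,1,2)],True,(0,255,0),1)
    out.append(cv2.resize(im,(390,290)))
cv2.imwrite("pics/ring.png",np.vstack([np.hstack(out[:2]),np.hstack([out[2],out[2]*0])]))
```

```text
(no output)
```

View pics/ring.png

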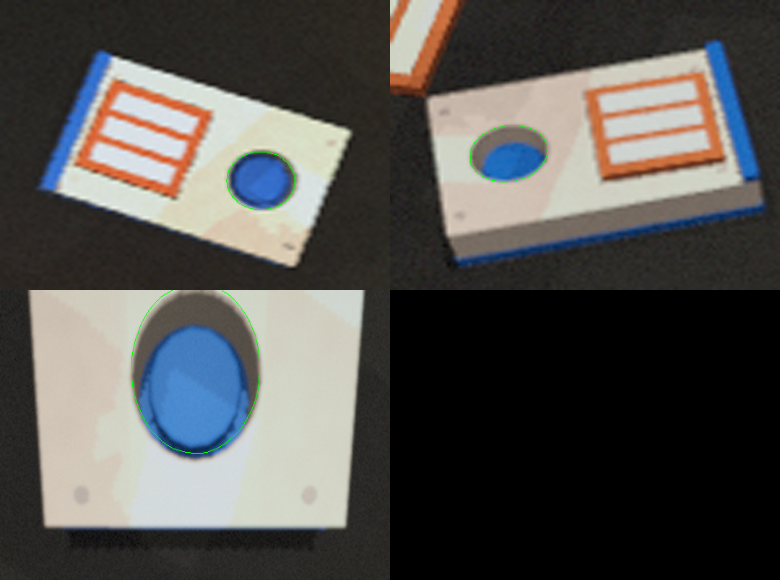

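Run:
```python
from h import *
from workcell import *
bot.servo_line(w(0,-50,60),velocity=.25)
bot.servo_line(w(0,-50,32),velocity=.15)
f0=get_obs()["wrist_force"]; ok=True;L=[]
for z in(23,21,14):
    bot.servo_line(w(0,-50,z),velocity=.06)
    f=get_obs()["wrist_force"]-f0; L.append((z,f.round(1).tolist()))
    if f[2]>3 or np.hypot(f[0],f[1])>6: ok=False;break
print(L,get_obs()["time_s"])
if ok:
    z=12;t=None
    while z>0:
        bot.servo_line(w(0,-50,z),velocity=.04)
        o=get_obs();f=o["wrist_force"]-f0;print(z,round(o["position"][2]*1e3,2),f.round(1),round(o["time_s"],2))
        if f[2]>10:break
        z-=.75
    bot.dwell(1.1)
    o=get_obs();print(o["position"],(o["wrist_force"]-f0).round(1),o["time_s"])
    q=vision.read_camera("scene");cv2.imwrite("pics/s6.png",cv2.resize(q["frame"][190:300,190:320,::-1],None,fx=6,fy=5.4))
    bot.servo_line(w(0,-50,32),velocity=.06)
bot.servo_line(w(0,-50,60),velocity=.15)
print(get_obs()["time_s"])
```

```text
[(23, [0.9, 0.2, -0.9]), (21, [-0.3, 0.9, -1.0]), (14, [1.0, 0.9, -1.5])] 24.4417
12 11.89 [-0.6  1.1 -1.2] 24.69
11.25 11.28 [ 0.3  1.3 -0.9] 24.94
10.5 10.58 [-0.5  1.  -0.1] 25.19
9.75 9.79 [0.1 0.9 0.2] 25.44
9.0 9.01 [0.1 1.  1.4] 25.69
8.25 8.27 [0.6 1.2 1.7] 25.94
7.5 7.5 [-0.3  0.7  2.3] 26.19
6.75 6.75 [0.2 1.2 3. ] 26.44
6.0 6.0 [-0.3  1.4  3.4] 26.69
5.25 5.26 [0.1 1.  3.8] 26.94
4.5 5.04 [-2.2  1.1 10.5] 27.19
[ 0.48935567 -0.20720016  0.00503046] [-1.3  2.3 11.3] 28.2917
29.2833
```

The force rose along the spring's curve, then hit a hard stop at z = 5.04 mm after about 6 mm of travel, and the key was held for 1.1 s. I'll retreat and check.

Run:
```python
from h import *
from workcell import *
bot.servo_line(w(-3.5,-170,110),velocity=.25)
d={n:vision.read_camera(n) for n in("scene","top","wrist")}
cv2.imwrite("pics/s7.png",d["scene"]["frame"][:,:,::-1])
import pickle;e=pickle.load(open("d5.pkl","rb"))
a=np.vstack([np.hstack([cv2.resize(x["scene"]["frame"][205:300,195:305],(340,294),interpolation=cv2.INTER_CUBIC),cv2.resize(x["top"]["frame"][225:312,325:425],(340,294),interpolation=cv2.INTER_CUBIC)]) for x in(e,d)])
cv2.imwrite("pics/c7.png",a[:,:,::-1]);o=get_obs();print(o["time_s"],o["wrist_force"])
```

```text
30.1 [ 0.09038537  0.4189925  -0.15924605]
```

View pics/s7.png

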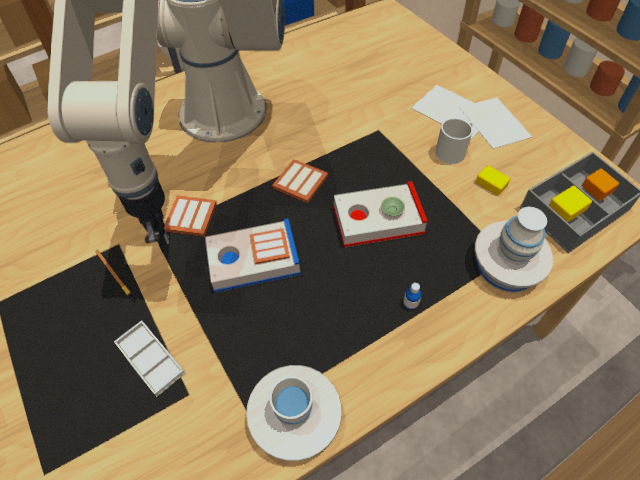

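View pics/c7.png

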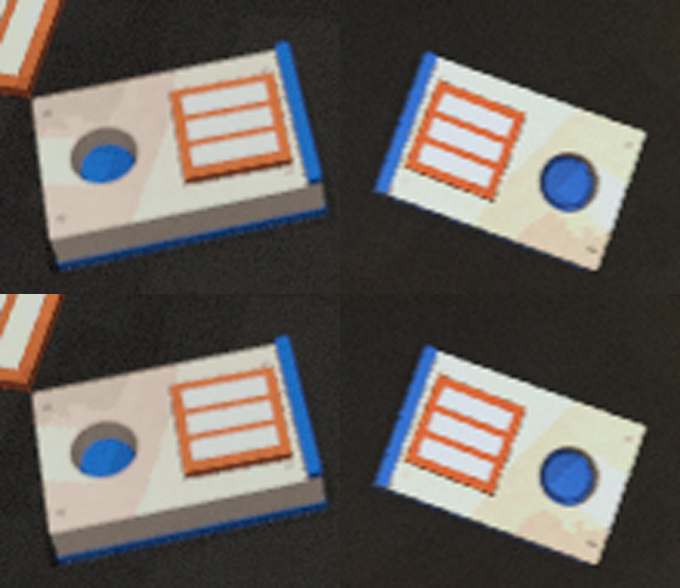

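Run:
```python
from h import *
from workcell import *
import pickle
e=pickle.load(open("d5.pkl","rb"));q=vision.read_camera("scene")
# predicted key-top ring near edge rows vs. blue mask
for n,f in(("before",e["scene"]["frame"]),("after",q["frame"])):
    c=f[235:270,212:245].astype(int);m=(c[...,2]>c[...,0]+40)
    ys,xs=np.nonzero(m);print(n,m.sum(),ys.min()+235,ys.max()+235,xs.min()+212,xs.max()+212)
t=np.linspace(0,6.28,40)
for z in(31,25):
    p=proj(q,[w(19*np.cos(a),-50+19*np.sin(a),z) for a in t]);print(z,p.min(0),p.max(0))
a=np.vstack([cv2.resize(f[235:270,205:250,::-1],None,fx=8,fy=8,interpolation=cv2.INTER_CUBIC) for f in(e["scene"]["frame"],q["frame"])]);cv2.imwrite("pics/k8.png",a)
```

```text
before 168 252 263 221 238
after 169 252 263 221 238
31 [220.4573099  250.95744927] [237.62858681 265.47437167]
25 [220.94250079 252.44206979] [238.03662344 266.9227728 ]
```

View pics/k8.png

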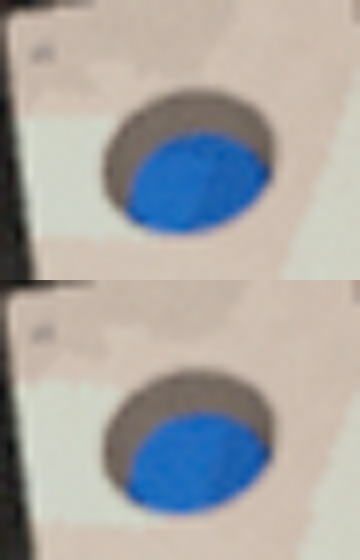

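The key looks the same before and after (168 and 169 blue pixels, same extent), so it has sprung back. I'm handing in.

```bash
python3 -c "
from workcell import *
print(get_obs()['time_s']);hand_in()"
```

```text
30.15
the job is handed in; nothing more can be done
```

I did the job and handed it in at 30.15 s; no verdict is reported.

**What I did:** I pushed the tile with the closed fingers, without lifting it, until it lay flat between the well and the raised stop. I then pressed the blue key down, held it 1.1 s at about 11 N, and withdrew the gripper clear of everything.

**Last checks:**
- **Key:** it travelled about 6 mm, with the force rising as the spring's should, and then met a hard stop. Afterwards it looked the same as before the press (169 blue pixels against 168, same extent), so it had sprung back.
- **Tile:** the well is fully uncovered, and the tile did not move during the press.
- **Bystanders:** the red box, the dish and the other things look unmoved in the last picture. The arm never went near the red key.

**What disagreed:** the fingertips were not where the description says. It puts them 17 mm ahead of the TCP. Camera triangulation put them about 17–22 mm behind it, and a gentle 4 N touch on the bare box top gave about 19.5 mm behind. I used the touch value for the push and the press. Finding this took about 12 s of the run.

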